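# Stop an autosampler from rocking on its wedge feet

## Task

The white autosampler rocks on the bench: three of its corners stand firm and one does not. Press down on its corners to find the one that rocks, push the blue shim at that corner in by its thumb tab until it is tight, and then press down on that corner once more, at least as hard as before, to check that it no longer gives. Lift and grip nothing, leave the other three shims and everything else alone, and do not shove the autosampler about.

Things in the scene. Friction and masses are not known exactly. Their poses are not given: they have to be found in the camera images.
- sampler: White autosampler, about 2 kg, loose on four wedge feet: a 12 mm base plate (204 x 180 mm) with a foot ear at each corner; tube rack (tubes to 110 mm above the bench) and probe column (200 mm) on its middle, within 60 mm of the centre line. Origin: centre of the plate's underside, 30 mm above the bench; z up, x from front edge (robot's side, small jar) to rear edge (column), y left
- ear_front_left (a point): Top centre of the ear that is nearer the robot, left (-80, +125 mm) from the autosampler's origin in its frame, 42 mm above the bench. The ear is 44 mm (x) by 60 mm, reaching 27 mm outwards (y) of this point. One of the four corners hangs 3.5 to 5 mm above its shim: pressed on its ear with 4 to 8 N it dips 3 to 4 mm, then rests on the shim, and comes level when let go
- ear_front_right (a point): Top centre of the ear that is nearer the robot, right (-80, -125 mm) from the autosampler's origin in its frame, 42 mm above the bench. The ear is 44 mm (x) by 60 mm, reaching 27 mm outwards (y) of this point. The three sound corners do not give, even at 20 N
- ear_rear_left (a point): Top centre of the ear that is farther, left (+80, +125 mm) from the autosampler's origin in its frame, 42 mm above the bench. The ear is 44 mm (x) by 60 mm, reaching 27 mm outwards (y) of this point
- ear_rear_right (a point): Top centre of the ear that is farther, right (+80, -125 mm) from the autosampler's origin in its frame, 42 mm above the bench. The ear is 44 mm (x) by 60 mm, reaching 27 mm outwards (y) of this point
- shim_a: One of four look-alike blue taper shims, each in a steel channel foot under an ear; which corner it is under varies. Upright thumb tab in front (-x) of its ear, 30 wide x 36 tall x 5 mm thick. origin: centre of the tab's front face, 29 to 34 mm above the bench; x as the autosampler's x. The tab's front face is 35 to 67 mm from the ear's centre; how far out it stands tells nothing
- shim_b: One of four look-alike blue taper shims, each in a steel channel foot under an ear; which corner it is under varies. Upright thumb tab in front (-x) of its ear, 30 wide x 36 tall x 5 mm thick. origin: centre of the tab's front face, 29 to 34 mm above the bench; x as the autosampler's x. The tab reaches 17 mm above and 19 mm below its origin
- shim_c: One of four look-alike blue taper shims, each in a steel channel foot under an ear; which corner it is under varies. Upright thumb tab in front (-x) of its ear, 30 wide x 36 tall x 5 mm thick. origin: centre of the tab's front face, 29 to 34 mm above the bench; x as the autosampler's x. Under the rocking corner the shim is loose and slides in along +x, 22 to 29 mm, against 5 to 10 N
- shim_d: One of four look-alike blue taper shims, each in a steel channel foot under an ear; which corner it is under varies. Upright thumb tab in front (-x) of its ear, 30 wide x 36 tall x 5 mm thick. origin: centre of the tab's front face, 29 to 34 mm above the bench; x as the autosampler's x. A loose one rises 3.5 to 5 mm as it slides in, stops dead when tight, and stays; tight ones do not move
- sample_jar: Bystander: small amber jar, 32 mm across, 48 mm tall, standing on the autosampler's plate in front of the tube rack; origin: centre of its underside
- screwdriver: Bystander: screwdriver with a red handle lying on the bench, about 200 mm long; origin near its middle
- wrench: Bystander: steel wrench lying on the bench, about 175 mm long; origin near its middle
- beaker: Bystander: glass beaker, 68 mm across, 90 mm tall; origin: centre of its underside
- wash_bottle: Bystander: white bottle with a red cap, 64 mm across, 150 mm tall; origin: centre of its underside
- reagent_jar: Bystander: white jar with a blue cap, 60 mm across, 85 mm tall; origin: centre of its underside
- spare_shim: Bystander: a spare blue shim lying on the bench, not in use, 63 x 30 x 34 mm; origin: at bench level under its thumb tab
There are look-alikes about, which are no part of the job. Leave any green, red or yellow look-alike of the part that bears shim_b alone.

How it is judged:
By the outcome, as a careful person would: the job done as asked, in the order asked, and still so for the second after the job is handed in, with the robot touching nothing.
It also fails if it takes over 72 s, if anything falls off the work surface, if the arm or the gripper's body presses on something with over 40 N, if the wrist force passes 120 N, or if a joint passes its speed limit or range.

## Robot

A 6-joint arm with a two-finger parallel gripper is mounted at the origin on the work surface. World frame = base frame: x ahead of the robot, y to its left, z up, the work surface at z = 0. Lengths are in m, angles in rad, forces in N, time in s.
With the tool pointing down it reaches from about 0.225 to 0.875 m from the base axis. Payload 3.4 kg.
Tool frame: the origin (TCP) lies between the finger pads; the fingertips stand 19 mm ahead of it and the grasp point (between the pads) is the TCP; z points along the fingers, y is the line along which they close (so a half turn about z gives the same grasp; the last joint's range is limited). The gripper opens to 85 mm and grips with 20 to 120 N. Pads are 22 mm wide; open, the fingers measure 114 mm over their backs; the gripper's body (76 mm by 85 mm) begins 54 mm behind the grasp point. The pads swing forward as they close: fully open they stand 13 mm farther back than shut.
Start: joints at [1.115, 0.276, 1.505, -0, 1.361, -0.121], TCP at [0.189, 0.543, 0.25] pointing down, gripper open.
Joint ranges: [-2.89, 2.89], [-0.75, 2.08], [0.22, 2.7], [-1.18, 4.32], [0.11, 2.71], [-2.7, 2.7]. Speed limits (rad/s): [2.57, 2.57, 3.14, 3.14, 3.14, 3.14].

## Interface

Orientations are given as a unit quaternion [w, x, y, z].
In Python, from rig import get_state, imaging, ticket gives the robot as it stands. The module is installed in compiled form; this text tells all that it offers.
- The arm moves only by the shell command python3 -m inch 'ROWS' [FORCE]. ROWS is JSON, a list of rows, each an object with "claw": the opening, from -1 (shut) to 1 (fully open); "travel": the shift along the world's x, y, z in units of 200 mm (1.0 is 200 mm), a list of three; "turn": the turn about the world's z in units of 180 degrees (1.0 is 180 degrees). A call has 1 to 5 rows; each row is the pose to reach, as a shift and turn from the pose commanded when the call began, turning the shorter way round; what a row does not reach only later rows make up. A row lasts 1/10 s, in which the tool goes at most 50 mm and 8.59 degrees, less where a joint would pass 70% of its speed; a pose out of reach is approached as far as the arm can. A call with a number of a shift or a turn outside -1 to 1 is refused whole. A call with a gripper value outside its range is refused whole. The fingers move at their own pace and stop on an object; FORCE is the grip in N (left out, the last holds). Time passes only in rows, so rows that repeat a pose let the fingers close. It gives the time, the measured TCP pose, the force, the opening and the grip force at its end, in the units of the state.
- get_state(): the state, without advancing time (a new reading comes with each control period).
- imaging.get_image(name): name is "scene" or "top"; returns the picture (420x560x3 uint8, red, green, blue); there is no depth.
- imaging.camera_params(name): a dict with "camera_matrix" (3x3 intrinsics, pixels), "cam_to_world" (4x4, takes a point from camera to world coordinates). Camera axes: x right, y down, z forward; pixel columns grow to the right and rows downward; lengths in m; the calibration is good to about 2 mm. A picture is of the moment at which its call begins. camera_params takes no time and is no camera call.
- ticket.sign_off(): hands the job in; it is judged then, once.
The state is a dict: "clock": time; "qpos": joint angles; "qd": joint speeds; "effort": joint torques, N m; "position": TCP position; "ee_rot": TCP orientation; "contact_force": force on the tool from outside, world axes, zero at the start; "moment": the same for the moment, N m; "width": finger opening in m; "gripper_force": force on a finger pad.
Only numpy, scipy, OpenCV 4.12 (cv2) and the standard library are available. Lean on these libraries where they do the work, as an engineer would, in place of code of your own. Each camera call takes 0.05 s, during which the arm holds its last target. There are 200 camera calls.

## Working session

There is one attempt and no reset: what is moved stays moved. The work goes in short steps, Python scripts to look and compute and a shell command to move; the robot and the scene stay as the last step left them, time stands still between calls to the robot, and variables do not carry over. Pictures are saved under pics/ and viewed, at most 10 in all, crops included, and the job is handed in when it is done.

```bash
mkdir -p pics; cat > h.py <<'E'
import numpy as np, cv2
from rig import get_state, imaging, ticket
def ray(cam,u,v):
    p=imaging.camera_params(cam);K=np.array(p["camera_matrix"]);T=np.array(p["cam_to_world"])
    d=T[:3,:3]@np.linalg.solve(K,[u,v,1.]);return T[:3,3],d
def onz(cam,u,v,z):
    o,d=ray(cam,u,v);return o+d*(z-o[2])/d[2]
def proj(cam,P):
    p=imaging.camera_params(cam);K=np.array(p["camera_matrix"]);T=np.linalg.inv(np.array(p["cam_to_world"]))
    q=K@(T[:3,:3]@np.array(P)+T[:3,3]);return q[:2]/q[2]
def save(cam,name):
    im=imaging.get_image(cam);cv2.imwrite(f"pics/{name}.png",im[:,:,::-1]);return im
E
python3 - <<'E'
from h import *
for c in("scene","top"):
    save(c,c+"0");p=imaging.camera_params(c);print(c,np.round(p["cam_to_world"],3).tolist(),np.round(p["camera_matrix"],1).tolist())
s=get_state();print(s)
E
```

```text
scene [[-0.473, 0.638, -0.608, 1.418], [0.881, 0.342, -0.326, 0.457], [-0.0, -0.69, -0.724, 1.045], [0.0, 0.0, 0.0, 1.0]] [[545.9, 0.0, 284.2], [0.0, 545.9, 201.8], [0.0, 0.0, 1.0]]
top [[-0.002, -0.986, 0.168, 0.424], [-1.0, -0.003, -0.031, 0.03], [0.031, -0.168, -0.985, 1.207], [0.0, 0.0, 0.0, 1.0]] [[458.9, 0.0, 280.7], [0.0, 458.9, 202.9], [0.0, 0.0, 1.0]]
{'clock': 0.1, 'qpos': array([ 1.11500939e+00,  2.76543381e-01,  1.50602711e+00,  3.97794082e-06,
        1.36071614e+00, -1.21030058e-01]), 'qd': array([-0.00127296,  0.00072485, -0.00178068, -0.00016262, -0.00107238,
        0.00103549]), 'effort': array([ 1.17170624e-03, -4.17703378e+01, -2.46404707e+01, -5.31998910e-05,
        5.85408052e-03, -1.53539423e-05]), 'position': array([0.18872936, 0.5426648 , 0.24951137]), 'ee_rot': array([-2.42770616e-04,  1.66598353e-01,  9.86024478e-01, -8.11452161e-04]), 'contact_force': array([ 0.00723262,  0.05169316, -0.5599034 ]), 'moment': array([-0.01021883, -0.03215086,  0.01064755]), 'gripper_force': 0.0, 'width': 0.08529191220502201}
```

View pics/scene0.png

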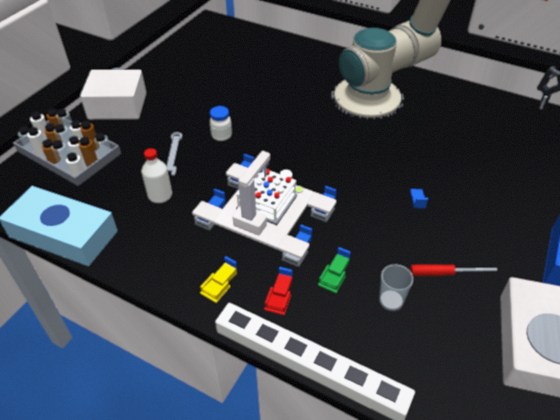

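View pics/top0.png

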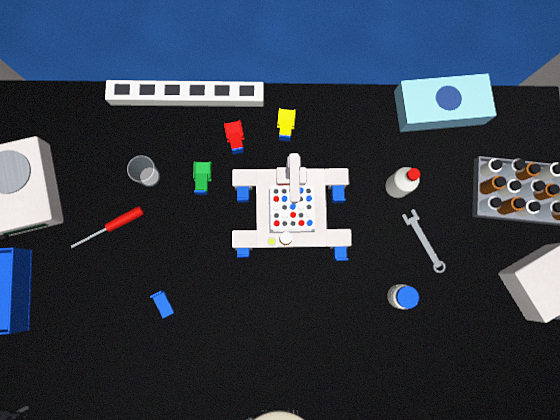

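The top view shows the sampler centred near (292,208) almost square to the image, with ears near (240,177), (342,177), (240,239) and (343,238) and blue tabs below each (toward the robot). I'll measure it closely.

```bash
python3 - <<'E'
from h import *
im=cv2.imread("pics/top0.png");c=im[150:270,215:365];cv2.imwrite("pics/crop0.png",cv2.resize(c,None,fx=5,fy=5,interpolation=cv2.INTER_CUBIC))
hsv=cv2.cvtColor(im,cv2.COLOR_BGR2HSV)
w=((hsv[...,2]>150)&(hsv[...,1]<60)).astype(np.uint8);w[:150]=0;w[270:]=0;w[:,:215]=0;w[:,365:]=0
n,l,st,ce=cv2.connectedComponentsWithStats(w);print(st[1:])
b=cv2.inRange(hsv,(100,120,60),(130,255,255));b[:150]=0;b[270:]=0;b[:,:215]=0;b[:,365:]=0
n,l,st,ce=cv2.connectedComponentsWithStats(b)
for s,q in zip(st[1:],ce[1:]):
    if s[4]>30:print(s,q,onz("top",*q,.045))
E
```

```text
[[ 232  153  120   95 6819]]
[231 150  13   5  46] [236.91304348 151.39130435] [0.75810146 0.10749807 0.045     ]
[331 185  16  18 236] [337.8940678  193.71610169] [ 0.64665926 -0.15481924  0.045     ]
[237 186  13  17 204] [242.80882353 194.17647059] [0.6444502  0.09077181 0.045     ]
[334 246  15  15 191] [340.32984293 253.61780105] [ 0.49227242 -0.15747249  0.045     ]
[237 248  13  10 128] [242.90625 252.5    ] [0.49508482 0.08873824 0.045     ]
```

View pics/crop0.png

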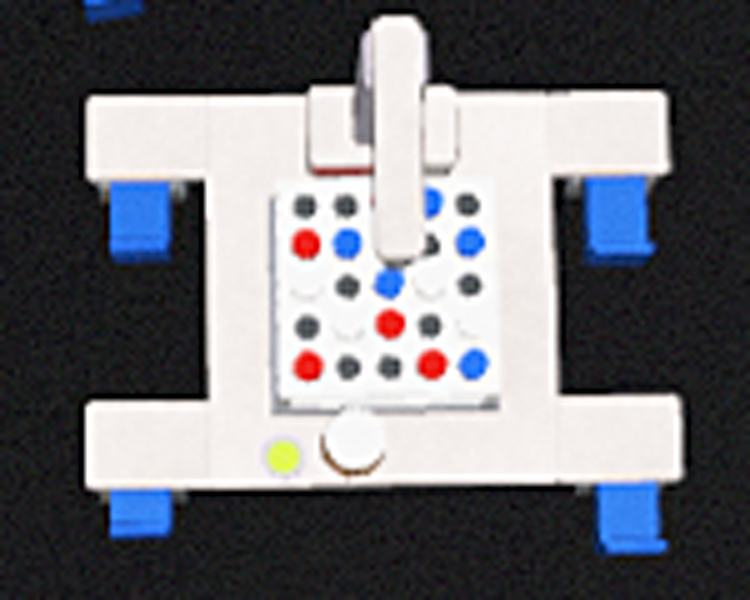

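The crop shows the ear outer corners at crop pixels (86,96)/(86,180) RL, (668,92)/(670,176) RR, (86,402)/(86,488) FL, (682,396)/(683,482) FR. Four tabs stand in front of them, and nothing blocks the ears.

```bash
python3 - <<'E'
from h import *
C={'RLo':(86,96),'RLi':(86,180),'RRo':(668,92),'RRi':(670,176),'FLi':(86,402),'FLo':(86,488),'FRi':(682,396),'FRo':(683,482)}
M={'RLo':(102,152),'RLi':(58,152),'RRo':(102,-152),'RRi':(58,-152),'FLi':(-58,152),'FLo':(-102,152),'FRi':(-58,-152),'FRo':(-102,-152)}
P=np.array([onz("top",(C[k][0]-2)/5+215,(C[k][1]-2)/5+150,.042)[:2] for k in C]);m=np.array([M[k] for k in C])/1000
a=P-P.mean(0);b=m-m.mean(0)
th=np.arctan2((b[:,0]*a[:,1]-b[:,1]*a[:,0]).sum(),(a*b).sum());R=np.array([[np.cos(th),-np.sin(th)],[np.sin(th),np.cos(th)]])
t=P.mean(0)-R@m.mean(0);print("th deg",np.degrees(th),"o",t);print(np.round((P-(m@R.T+t))*1000,1))
for n,e in dict(FL=(-.08,.125),FR=(-.08,-.125),RL=(.08,.125),RR=(.08,-.125)).items():
    print(n,np.round(R@e+t,4))
# tab tops front/back edge rows (crop px): 
for n,(u,v) in dict(FL=(140,520),FR=(630,542),RL=(140,245),RR=(618,247)).items():
    print(n,onz("top",(u-2)/5+215,(v-2)/5+150,.049)[:2].round(4), 'front top edge')
s=get_state();q=s['ee_rot'];from scipy.spatial.transform import Rotation as Ro
print(Ro.from_quat([q[1],q[2],q[3],q[0]]).as_matrix().round(3))
E
```

```text
th deg 0.718169154991015 o [ 0.61186629 -0.03329946]
[[ 0.1  0.3]
 [-0.5  0.2]
 [ 0.2 -0. ]
 [-0.8  0.7]
 [ 0.3 -0.2]
 [ 0.6 -0.4]
 [ 0.  -0.9]
 [-0.   0.3]]
FL [0.5303 0.0907]
FR [ 0.5334 -0.1593]
RL [0.6903 0.0927]
RR [ 0.6934 -0.1573]
FL [0.4921 0.0893] front top edge
FR [ 0.481  -0.1572] front top edge
RL [0.6322 0.091 ] front top edge
RR [ 0.632  -0.1547] front top edge
[[-0.944  0.329 -0.001]
 [ 0.329  0.944 -0.002]
 [ 0.    -0.002 -1.   ]]
```

```bash
python3 -m inch '[{"claw":-1,"travel":[0.75,-0.95,0],"turn":0.11},{"claw":-1,"travel":[0.75,-0.95,0],"turn":0.11},{"claw":-1,"travel":[0.75,-0.95,0],"turn":0.11},{"claw":-1,"travel":[0.75,-0.95,0],"turn":0.11},{"claw":-1,"travel":[0.75,-0.95,0],"turn":0.11}]' 20
python3 -m inch '[{"claw":-1,"travel":[0.75,-0.95,0],"turn":0},{"claw":-1,"travel":[0.75,-0.95,0],"turn":0},{"claw":-1,"travel":[0.75,-0.95,0],"turn":0},{"claw":-1,"travel":[0.75,-0.95,0],"turn":0},{"claw":-1,"travel":[0.75,-0.95,0],"turn":0}]'
```

```text
clock: 0.6
position: [0.3396, 0.3513, 0.25]
ee_rot: [-0.0, -0.006, 1.0, -0.0]
contact_force: [1.1, 0.8, 0.0]
width: 0.0125
gripper_force: 0.0
clock: 1.1
position: [0.49, 0.1608, 0.25]
ee_rot: [-0.0, -0.005, 1.0, -0.0]
contact_force: [-0.0, -0.2, 0.3]
width: -0.0005
gripper_force: 0.0
```

```bash
python3 -m inch '[{"claw":-1,"travel":[0.2,-0.35,0],"turn":0},{"claw":-1,"travel":[0.2,-0.35,0],"turn":0},{"claw":-1,"travel":[0.2,-0.35,-0.25],"turn":0},{"claw":-1,"travel":[0.2,-0.35,-0.5],"turn":0},{"claw":-1,"travel":[0.2,-0.35,-0.75],"turn":0}]'
python3 -m inch '[{"claw":-1,"travel":[0,0,-0.05],"turn":0},{"claw":-1,"travel":[0,0,-0.1],"turn":0},{"claw":-1,"travel":[0,0,-0.15],"turn":0},{"claw":-1,"travel":[0,0,-0.175],"turn":0},{"claw":-1,"travel":[0,0,-0.175],"turn":0}]'
```

```text
clock: 1.6
position: [0.529, 0.0925, 0.0989]
ee_rot: [0.001, -0.005, 1.0, 0.0]
contact_force: [0.5, 0.1, -0.4]
width: -0.0001
gripper_force: 0.0
clock: 2.1
position: [0.5296, 0.0932, 0.0661]
ee_rot: [0.001, -0.006, 1.0, 0.0]
contact_force: [0.1, 0.2, 0.5]
width: -0.0002
gripper_force: 0.0
```

```bash
for i in 1; do python3 -m inch '[{"claw":-1,"travel":[0,0,-0.005],"turn":0},{"claw":-1,"travel":[0,0,-0.01],"turn":0},{"claw":-1,"travel":[0,0,-0.015],"turn":0},{"claw":-1,"travel":[0,0,-0.02],"turn":0},{"claw":-1,"travel":[0,0,-0.02],"turn":0}]'; done
python3 -m inch '[{"claw":-1,"travel":[0,0,-0.005],"turn":0},{"claw":-1,"travel":[0,0,-0.005],"turn":0}]'
```

```text
clock: 2.6
position: [0.5289, 0.0931, 0.0613]
ee_rot: [-0.0, -0.005, 1.0, 0.0]
contact_force: [0.4, -0.0, 0.3]
width: 0.0001
gripper_force: 0.0
clock: 2.8
position: [0.529, 0.0931, 0.0607]
ee_rot: [0.0, -0.005, 1.0, 0.0]
contact_force: [-2.2, -0.5, 2.5]
width: -0.0001
gripper_force: 1.4
```

Contact begins at about 0.061. I'll continue in 0.5–1 mm steps.

```bash
python3 -m inch '[{"claw":-1,"travel":[0,0,-0.005],"turn":0},{"claw":-1,"travel":[0,0,-0.005],"turn":0}]'
python3 -m inch '[{"claw":-1,"travel":[0,0,-0.005],"turn":0},{"claw":-1,"travel":[0,0,-0.005],"turn":0}]'
```

```text
clock: 3.0
position: [0.5291, 0.0931, 0.0605]
ee_rot: [0.0, -0.005, 1.0, 0.0]
contact_force: [-2.5, -0.3, 9.3]
width: 0.0
gripper_force: 4.3
clock: 3.2
position: [0.5291, 0.0931, 0.0603]
ee_rot: [0.0, -0.005, 1.0, 0.0]
contact_force: [-3.2, -0.5, 14.1]
width: -0.0003
gripper_force: 7.1
```

FL is firm (14 N with only 0.4 mm give). Next is RL.

```bash
python3 -m inch '[{"claw":-1,"travel":[0,0,0.2],"turn":0},{"claw":-1,"travel":[0.25,0,0.2],"turn":0},{"claw":-1,"travel":[0.5,0.005,0.2],"turn":0},{"claw":-1,"travel":[0.75,0.01,0.2],"turn":0},{"claw":-1,"travel":[0.805,0.01,0.2],"turn":0}]'
python3 -m inch '[{"claw":-1,"travel":[0,0,-0.1],"turn":0},{"claw":-1,"travel":[0,0,-0.15],"turn":0},{"claw":-1,"travel":[0,0,-0.175],"turn":0},{"claw":-1,"travel":[0,0,-0.18],"turn":0},{"claw":-1,"travel":[0,0,-0.185],"turn":0}]'
python3 -m inch '[{"claw":-1,"travel":[0,0,-0.005],"turn":0},{"claw":-1,"travel":[0,0,-0.005],"turn":0}]'
```

```text
clock: 3.7
position: [0.6958, 0.0948, 0.0979]
ee_rot: [0.003, -0.005, 1.0, 0.0]
contact_force: [-0.8, -0.3, -0.3]
width: 0.0003
gripper_force: 0.0
clock: 4.2
position: [0.6898, 0.0952, 0.0618]
ee_rot: [0.0, -0.005, 1.0, 0.0]
contact_force: [-0.3, -0.6, 0.1]
width: 0.0002
gripper_force: 0.0
clock: 4.4
position: [0.6901, 0.0951, 0.061]
ee_rot: [0.001, -0.005, 1.0, 0.0]
contact_force: [0.1, 0.3, -0.0]
width: -0.0002
gripper_force: 0.0
```

```bash
python3 -m inch '[{"claw":-1,"travel":[0,0,-0.005],"turn":0},{"claw":-1,"travel":[0,0,-0.005],"turn":0}]'
python3 -m inch '[{"claw":-1,"travel":[0,0,-0.005],"turn":0},{"claw":-1,"travel":[0,0,-0.005],"turn":0}]'
python3 -m inch '[{"claw":-1,"travel":[0,0,-0.005],"turn":0},{"claw":-1,"travel":[0,0,-0.005],"turn":0}]'
```

```text
clock: 4.6
position: [0.6902, 0.0951, 0.0597]
ee_rot: [0.0, -0.005, 1.0, 0.0]
contact_force: [-0.0, 0.6, 0.9]
width: -0.0001
gripper_force: 0.4
clock: 4.8
position: [0.6902, 0.0951, 0.0586]
ee_rot: [0.0, -0.005, 1.0, 0.0]
contact_force: [-0.1, 0.4, 2.8]
width: 0.0002
gripper_force: 1.2
clock: 5.0
position: [0.6903, 0.0952, 0.0576]
ee_rot: [0.0, -0.005, 1.0, 0.0]
contact_force: [0.6, 0.4, 2.6]
width: -0.0
gripper_force: 1.4
```

It gives, so RL is rocking. I'll continue to bottom it out.

```bash
python3 -m inch '[{"claw":-1,"travel":[0,0,-0.005],"turn":0},{"claw":-1,"travel":[0,0,-0.005],"turn":0}]'
python3 -m inch '[{"claw":-1,"travel":[0,0,-0.005],"turn":0},{"claw":-1,"travel":[0,0,-0.005],"turn":0}]'
```

```text
clock: 5.2
position: [0.6903, 0.0952, 0.0571]
ee_rot: [0.0, -0.005, 1.0, 0.0]
contact_force: [-0.1, 0.6, 5.6]
width: 0.0002
gripper_force: 2.7
clock: 5.4
position: [0.6903, 0.0952, 0.0568]
ee_rot: [0.001, -0.005, 1.0, 0.0]
contact_force: [-1.3, 0.3, 8.9]
width: 0.0002
gripper_force: 4.2
```

RL dips 3.7 mm at about 3 N, then rests at 8.9 N. Next I'll move in front of its tab.

```bash
python3 -m inch '[{"claw":-1,"travel":[0,0,0.1],"turn":0},{"claw":-1,"travel":[0,0,0.2],"turn":0},{"claw":-1,"travel":[-0.225,-0.01,0.2],"turn":0},{"claw":-1,"travel":[-0.45,-0.018,0.2],"turn":0},{"claw":-1,"travel":[-0.45,-0.018,0.2],"turn":0}]'
python3 -m inch '[{"claw":-1,"travel":[0,0,-0.1],"turn":0},{"claw":-1,"travel":[0,0,-0.2],"turn":0},{"claw":-1,"travel":[0,0,-0.27],"turn":0},{"claw":-1,"travel":[0,0,-0.27],"turn":0}]'
python3 - <<'E'
from h import *
a=save("scene","s1");b=save("top","t1")
m=np.hstack([cv2.resize(a[130:270,180:340],None,fx=2.4,fy=2.4,interpolation=2),cv2.resize(b[140:280,210:370],None,fx=2.4,fy=2.4,interpolation=2)])
cv2.imwrite("pics/m1.png",m[:,:,::-1])
E
```

```text
clock: 5.9
position: [0.5897, 0.0914, 0.0931]
ee_rot: [-0.007, -0.006, 1.0, -0.0]
contact_force: [0.2, 0.2, -0.8]
width: 0.0003
gripper_force: 0.0
clock: 6.3
position: [0.5982, 0.0913, 0.0389]
ee_rot: [-0.003, -0.005, 1.0, -0.0]
contact_force: [-0.5, -0.1, -0.7]
width: -0.0
gripper_force: 0.0
```

View pics/m1.png

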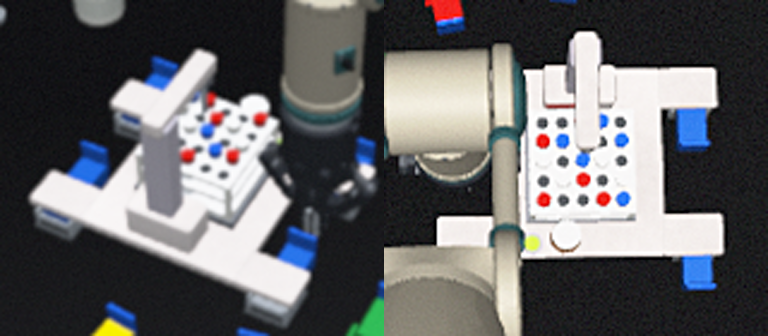

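The scene crop shows the shut fingers at (312,220), standing just in front of the RL tab at (298,245) and clear of the rack. Now I'll push.

```bash
python3 -m inch '[{"claw":-1,"travel":[0.04,0,0],"turn":0},{"claw":-1,"travel":[0.07,0.001,0],"turn":0},{"claw":-1,"travel":[0.085,0.001,0],"turn":0},{"claw":-1,"travel":[0.1,0.001,0],"turn":0},{"claw":-1,"travel":[0.11,0.001,0],"turn":0}]'
python3 -m inch '[{"claw":-1,"travel":[0.01,0,0],"turn":0},{"claw":-1,"travel":[0.02,0,0],"turn":0},{"claw":-1,"travel":[0.03,0,0],"turn":0}]'
```

```text
clock: 6.9
position: [0.6195, 0.0918, 0.0413]
ee_rot: [-0.003, -0.005, 1.0, 0.0]
contact_force: [-6.2, -0.4, 4.8]
width: 0.0003
gripper_force: 3.1
clock: 7.2
position: [0.6252, 0.0918, 0.0414]
ee_rot: [-0.003, -0.005, 1.0, 0.0]
contact_force: [-6.2, 0.2, 4.6]
width: 0.0001
gripper_force: 3.1
```

```bash
python3 -m inch '[{"claw":-1,"travel":[0.01,0,0],"turn":0},{"claw":-1,"travel":[0.02,0,0],"turn":0},{"claw":-1,"travel":[0.03,0,0],"turn":0},{"claw":-1,"travel":[0.04,0.001,0],"turn":0},{"claw":-1,"travel":[0.05,0.001,0],"turn":0}]'
python3 -m inch '[{"claw":-1,"travel":[0.01,0,0],"turn":0},{"claw":-1,"travel":[0.02,0,0],"turn":0},{"claw":-1,"travel":[0.03,0,0],"turn":0}]'
```

```text
clock: 7.7
position: [0.6352, 0.092, 0.0413]
ee_rot: [-0.003, -0.005, 1.0, 0.0]
contact_force: [-6.9, -0.6, 4.6]
width: 0.0
gripper_force: 3.4
clock: 8.0
position: [0.6399, 0.0921, 0.0413]
ee_rot: [-0.004, -0.005, 1.0, 0.0]
contact_force: [-9.7, 0.9, 5.8]
width: -0.0003
gripper_force: 4.9
```

```bash
python3 -m inch '[{"claw":-1,"travel":[0.005,0,0],"turn":0},{"claw":-1,"travel":[0.01,0,0],"turn":0}]'
python3 -m inch '[{"claw":-1,"travel":[0.005,0,0],"turn":0},{"claw":-1,"travel":[0.005,0,0],"turn":0}]'
```

```text
clock: 8.2
position: [0.641, 0.0921, 0.0413]
ee_rot: [-0.005, -0.006, 1.0, 0.0]
contact_force: [-11.6, 0.3, 7.8]
width: -0.0001
gripper_force: 5.5
clock: 8.4
position: [0.642, 0.0921, 0.0412]
ee_rot: [-0.005, -0.005, 1.0, 0.0]
contact_force: [-9.9, 0.2, 7.3]
width: -0.0
gripper_force: 5.1
```

```bash
python3 -m inch '[{"claw":-1,"travel":[0.005,0,0],"turn":0},{"claw":-1,"travel":[0.005,0,0],"turn":0}]'
python3 -m inch '[{"claw":-1,"travel":[0.005,0,0],"turn":0},{"claw":-1,"travel":[0.005,0,0],"turn":0}]'
```

```text
clock: 8.6
position: [0.642, 0.0921, 0.0412]
ee_rot: [-0.006, -0.006, 1.0, 0.0]
contact_force: [-11.7, -0.2, 7.6]
width: 0.0002
gripper_force: 6.0
clock: 8.8
position: [0.6421, 0.0921, 0.0412]
ee_rot: [-0.007, -0.006, 1.0, -0.0]
contact_force: [-13.8, 0.9, 9.4]
width: 0.0001
gripper_force: 7.0
```

```bash
python3 -m inch '[{"claw":-1,"travel":[0.005,0,0],"turn":0},{"claw":-1,"travel":[0.005,0,0],"turn":0}]'
python3 -m inch '[{"claw":-1,"travel":[-0.05,0,0],"turn":0},{"claw":-1,"travel":[-0.2,0,0],"turn":0},{"claw":-1,"travel":[-0.2,0,0.2],"turn":0},{"claw":-1,"travel":[-0.2,0,0.3],"turn":0},{"claw":-1,"travel":[-0.2,0,0.3],"turn":0}]'
```

```text
clock: 9.0
position: [0.6421, 0.0921, 0.0411]
ee_rot: [-0.008, -0.006, 1.0, -0.0]
contact_force: [-14.5, -0.3, 10.0]
width: -0.0003
gripper_force: 7.9
clock: 9.5
position: [0.613, 0.092, 0.1051]
ee_rot: [0.005, -0.005, 1.0, 0.0]
contact_force: [0.8, -0.4, 0.4]
width: 0.0001
gripper_force: 0.0
```

Tight: a dead stop at 14.5 N. Now I'll re-press RL.

```bash
python3 -m inch '[{"claw":-1,"travel":[0.2,0.01,0],"turn":0},{"claw":-1,"travel":[0.41,0.015,0],"turn":0},{"claw":-1,"travel":[0.41,0.015,0],"turn":0},{"claw":-1,"travel":[0.41,0.015,-0.1],"turn":0},{"claw":-1,"travel":[0.41,0.015,-0.15],"turn":0}]'
python3 -m inch '[{"claw":-1,"travel":[0,0,-0.015],"turn":0},{"claw":-1,"travel":[0,0,-0.025],"turn":0},{"claw":-1,"travel":[0,0,-0.03],"turn":0},{"claw":-1,"travel":[0,0,-0.03],"turn":0}]'
```

```text
clock: 10.0
position: [0.6909, 0.0948, 0.0689]
ee_rot: [-0.002, -0.005, 1.0, -0.0]
contact_force: [-0.4, -0.7, -0.6]
width: 0.0001
gripper_force: 0.0
clock: 10.4
position: [0.6922, 0.0949, 0.066]
ee_rot: [0.001, -0.005, 1.0, 0.0]
contact_force: [0.9, -0.1, -0.1]
width: -0.0001
gripper_force: 0.0
```

```bash
python3 -m inch '[{"claw":-1,"travel":[0,0,-0.01],"turn":0},{"claw":-1,"travel":[0,0,-0.015],"turn":0},{"claw":-1,"travel":[0,0,-0.02],"turn":0},{"claw":-1,"travel":[0,0,-0.025],"turn":0},{"claw":-1,"travel":[0,0,-0.025],"turn":0}]'
python3 -m inch '[{"claw":-1,"travel":[0,0,-0.005],"turn":0},{"claw":-1,"travel":[0,0,-0.005],"turn":0}]'
python3 -m inch '[{"claw":-1,"travel":[0,0,-0.005],"turn":0},{"claw":-1,"travel":[0,0,-0.005],"turn":0}]'
```

```text
clock: 10.9
position: [0.692, 0.0949, 0.0612]
ee_rot: [0.0, -0.005, 1.0, 0.0]
contact_force: [-0.9, 0.0, 4.1]
width: 0.0001
gripper_force: 2.3
clock: 11.1
position: [0.692, 0.0949, 0.0611]
ee_rot: [0.0, -0.005, 1.0, 0.0]
contact_force: [-2.2, 0.2, 8.8]
width: -0.0002
gripper_force: 4.5
clock: 11.3
position: [0.692, 0.0949, 0.061]
ee_rot: [0.001, -0.005, 1.0, 0.0]
contact_force: [-3.7, -0.3, 12.8]
width: 0.0003
gripper_force: 6.4
```

```bash
python3 -m inch '[{"claw":-1,"travel":[0,0,-0.005],"turn":0},{"claw":-1,"travel":[0,0,-0.005],"turn":0},{"claw":-1,"travel":[0,0,-0.005],"turn":0}]'
python3 -m inch '[{"claw":-1,"travel":[0,0,0.1],"turn":0},{"claw":-1,"travel":[0,0,0.35],"turn":0},{"claw":-1,"travel":[0,0,0.6],"turn":0},{"claw":-1,"travel":[0,0.25,0.8],"turn":0},{"claw":-1,"travel":[0,0.5,0.9],"turn":0}]'
python3 -m inch '[{"claw":-1,"travel":[-0.25,0.2,0],"turn":0},{"claw":-1,"travel":[-0.5,0.4,0],"turn":0},{"claw":-1,"travel":[-0.75,0.6,0],"turn":0},{"claw":-1,"travel":[-0.95,0.8,0],"turn":0},{"claw":-1,"travel":[-0.95,0.9,0],"turn":0}]'
python3 - <<'E'
from h import *
save("scene","s2");b=save("top","t2");cv2.imwrite("pics/crop2.png",cv2.resize(b[150:270,215:365],None,fx=5,fy=5,interpolation=2)[:,:,::-1])
E
```

```text
clock: 11.6
position: [0.6921, 0.0949, 0.061]
ee_rot: [0.001, -0.005, 1.0, 0.0]
contact_force: [-5.0, -0.4, 16.2]
width: -0.0001
gripper_force: 8.3
clock: 12.1
position: [0.6934, 0.1783, 0.2337]
ee_rot: [0.003, -0.004, 1.0, 0.0]
contact_force: [1.1, 0.3, 0.1]
width: 0.0
gripper_force: 0.0
clock: 12.6
position: [0.5073, 0.3482, 0.23]
ee_rot: [-0.0, -0.005, 1.0, -0.0]
contact_force: [0.8, 1.3, 0.9]
width: 0.0
gripper_force: 0.0
```

View pics/crop2.png

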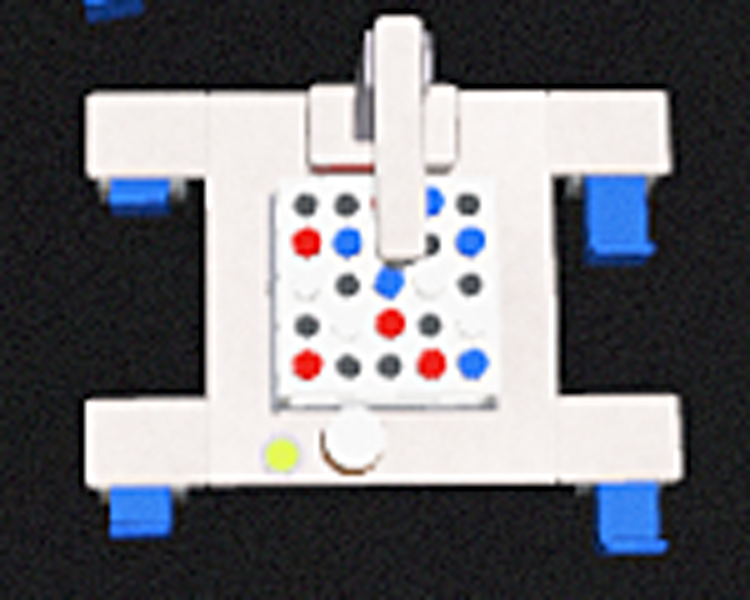

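View pics/s2.png

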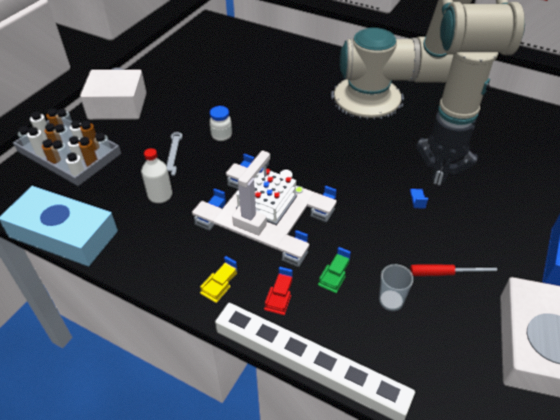

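The RL tab is now in, at crop (140,195), where it was at about (140,220) before. The sampler moved by less than about 1 mm, the other tabs and the jar are where they were, and the arm is clear.

```bash
python3 -c "from rig import ticket;print(ticket.sign_off())"
```

```text
the job is handed in; nothing more can be done
None
```

The rear-left corner was the one that rocked: its shim is now pushed in tight, the corner held firm when pressed again at 16 N (8.9 N before), and the job is handed in; I didn't press the two right-hand corners, since the rocking one turned up on the second press.

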